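# Load the sample carrier under the spring clip

### The arm

A 7-joint arm with a two-finger parallel gripper is mounted at the origin on a cart in front of the work surface, level with it; the furniture and walls round the work are solid. World frame = base frame: x ahead of the robot, y to its left, z up, the work surface at z = 0. Lengths are in m, angles in rad, forces in N, time in s.
With the tool pointing down it reaches from about 0.4 to 0.9 m from the base axis. Payload 5.5 kg.
Tool frame: the origin (TCP) lies midway between the tips of the shut fingers; the grasp point (between the pads) lies 19 mm behind it (manip.grip_depth is the distance from the TCP to the grasp point, in m); z points along the fingers, x is the direction in which the jaws open and shut, and the axes are right-handed (so a half turn about z gives the same grasp; the last joint's range is limited). The gripper opens to 92 mm and grips with 3 to 60 N. Pads are 19 mm wide; open, the fingers measure 130 mm over their backs; the gripper's body (75 mm by 190 mm) begins 47 mm behind the grasp point.
Start: joints at [1.385, 0.501, -0.427, 1.55, 0.221, 1.138, -0.21], TCP at [0.282, -0.586, 0.227] pointing down, gripper open.
Joint ranges: [-2.88, 2.88], [-0.31, 2.03], [-1.54, 1.56], [0.2, 2.42], [-1.41, 4.55], [0.19, 2.02], [-2.57, 2.57]. Speed limits (rad/s): [2.57, 2.57, 3.14, 3.14, 3.14, 3.14, 3.14].

### API

Orientations are given as a unit quaternion [x, y, z, w].
In Python, from bench import manip, effector, viewer gives the robot as it stands. Calls block until the motion is done:
- manip.move_pose(position, orientation): joint-space move of the TCP to a pose.
- manip.servo_line(position, ori=None, vel=0.15): straight line of the TCP; ori=None keeps the orientation; vel is the mean speed in m/s.
- manip.movej(angles): joint-space move.
- effector.open_jaws() and effector.close(f_grip=None): open the fingers fully, or close them until they stop; f_grip is the grip in N (None keeps the last).
- manip.sleep(seconds).
- manip.solve_ik(position, orientation): joint angles nearest the present ones, or None.
- viewer.get_image(name): name is "scene" or "top"; returns the picture (400x640x3 uint8, red, green, blue); there is no depth.
- viewer.get_calibration(name): a dict with "vfov" (degrees; the focal length in pixels is half the picture's height over the tangent of half this angle, whatever the lens; pixels are square), "cx", "cy" (the principal point, pixels), "dist_coeffs" ([k1, k2, p1, p2, k3] as OpenCV has them; the pictures are not rectified), "eye" and "attitude" of the camera in the world. Camera axes: x right, y down, z forward; pixel columns grow to the right and rows downward; lengths in m; the calibration is good to about 2 mm. A picture is of the moment at which its call begins. get_calibration takes no time and is no camera call.
A pose or a line that the arm cannot do raises manip.PlanningError and nothing moves.
- manip.hand_in(): hands the job in, once; it reports no verdict.
Readings, each from a call of its own:
- manip.current_clock(): time.
- manip.current_q(): joint angles.
- manip.current_joint_velocities(): joint speeds.
- manip.current_tau(): joint torques, N m.
- manip.current_tool_pos(): TCP position.
- manip.current_tcp_rot(): TCP orientation.
- manip.current_force(): force on the tool from outside, world axes, zero at the start.
- manip.current_wrist_torque(): the same for the moment, N m.
- manip.current_finger_gap(): finger opening in m.
Only numpy, scipy, OpenCV 4.12 (cv2) and the standard library are available. Lean on these libraries where they do the work, as an engineer would, in place of code of your own. Each camera call takes 0.05 s, during which the arm holds its last target.

### The job

Load the sample carrier with the two glass windows into the sloping inspection stand: lift the spring clip so that it stays up, slide the carrier along the ledge, grip fin trailing, under the lip and fully home against the ledge and the end stop, flat on the deck, then lower the clip onto it and let go. Leave the blank carrier and everything else on the desk where it is.

Things in the scene. Friction and masses are not known exactly. Their poses are not given: they have to be found in the camera images.
- deck: Sloping deck of a small grey stand fixed to the desk, 30 deg slope, low edge toward the robot. Axes: x up the slope, y level to the left, z square to the deck. Origin on its surface, 65 mm above the desk, just where the centre of the carrier's underside lies when home; there carrier x points along deck y, carrier y down the slope. Plate x -50..+62, y -110..+96 mm; right end open.
- ledge (a point): Middle of the foot of the steel ledge along the deck's low edge: its inner face is at deck x = -37.5 mm, y -106..+84, and it stands 9 mm above the deck. The carrier's lower long edge lies on it.
- end_stop (a point): Middle of the end stop's face at the left end, at deck y = +80 mm. A fixed lip on it overhangs the deck: y +68..+92, x -36..+28 mm, 12 mm clear below, its top 16 mm above the deck. The carrier's leading end has to slide in below it from the right.
- clip (a joint): Angle of the steel spring clip (rad): 0 fully down on the bare deck, about 0.18 down on a carrier, 1.65 fully up, about square to the deck; growing lifts it. Hinge axis along deck y through point clip_hinge. Over-centre spring, damped: below 0.85 it swings itself down (about 4 N at the pad), above 0.85 up, and stays; a swing takes up to 1 s.
- clip_hinge (a point): Point on the clip's hinge axis, at deck x +50, y +30, z +24 mm. The clip is 24 mm wide, centred here; down, it reaches 58 mm down the slope from here, its pad 24 to 38 mm from the axis. Raised, it reaches 85 mm above the deck and its pad overhangs the carrier's upper edge (deck x +29 up, 40 mm above the deck): slide beneath it. Two lugs 30 mm high at deck x +43..+57, y +4..+12, +48..+56.
- clip_tab (a point): Grip point of the black tab on the clip's free end, 14 mm wide along deck y, 10 mm thick, 36 mm long. At joint 0 it stands square to the deck, its end 10 mm beyond this point, which is then 50 mm down the slope from the axis and 12 mm above it (deck z), and swings with the clip; fully up, the tab points up the slope. Pinched along deck y it can turn between the pads.
- carrier: Sample carrier: flat aluminium plate 160 x 75 x 8 mm with two glass windows, about 0.2 kg, lying on the desk. Origin: centre of the underside; x along its length toward the leading end (goes under the lip), y across, z up. A black grip fin stands near the trailing end, centred at x -58, y 0: 36 mm long (x), 12 mm thick (y), its top 37 mm above the underside.
- carrier_grip (a point): Point inside the carrier's grip fin: carrier x -58 mm, y 0, 28 mm above the underside.
- blank: A spare blank carrier of the same outline, fin and weight but a plain plate without windows; not wanted, leave it. Origin: centre of its underside, axes as for the carrier.
- bottle_b: White plastic bottle, 73 mm diameter, 174 mm tall, standing behind the stand; bystander. Origin: centre of its underside.
- bottle_small: Small white bottle with a red cap, 48 mm diameter, 124 mm tall; bystander. Origin: centre of its underside.
- mouse: Computer mouse 119 x 60 x 36 mm lying in front of the stand; bystander. Origin: about the centre of its underside.
- pen_black_1: Black pen 140 mm long, 11 mm high, lying between the two carriers; bystander. Origin: its middle, underside.
- stapler: Small stapler 120 x 30 x 30 mm at the left; bystander. Origin: centre of its underside.

How it is judged:
By the outcome, as a careful person would: the job done as asked, in the order asked, and still so for the second after the job is handed in, with the robot touching nothing.
It also fails if it takes over 64 s, if anything falls off the work surface, if the arm or the gripper's body presses on something with over 40 N, if the wrist force passes 120 N, or if a joint passes its speed limit or range.

## Working session

There is one attempt and no reset: what is moved stays moved. The work goes in short steps, each a Python script; the robot and the scene stay as the last script left them, time stands still between calls to the robot, and variables do not carry over. Pictures are saved under pics/ and viewed, and the job is handed in when it is done.

```bash
mkdir -p pics; ls
python3 - <<'E'
from bench import manip, effector, viewer
import cv2
for n in("scene","top"):
    im=viewer.get_image(n); cv2.imwrite(f"pics/{n}0.png",im[:,:,::-1]); print(n,viewer.get_calibration(n))
print(manip.current_clock(),manip.current_tool_pos(),manip.current_tcp_rot(),manip.grip_depth)
E
```

```text
pics
scene {'vfov': 44.46226752967809, 'cx': 321.3214554738938, 'cy': 193.83739338858607, 'dist_coeffs': array([-0.13515251,  0.        ,  0.        ,  0.        ,  0.        ]), 'eye': array([-0.52542128,  0.71938326,  0.73064971]), 'attitude': array([-0.41654742,  0.74284872, -0.45003251,  0.26857917])}
top {'vfov': 52.20987655331033, 'cx': 323.1207681946881, 'cy': 199.87500991189017, 'dist_coeffs': array([-0.09551649,  0.        ,  0.        ,  0.        ,  0.        ]), 'eye': array([0.38307926, 0.12084657, 1.18059612]), 'attitude': array([ 0.70591505, -0.70155805,  0.07316597, -0.06439709])}
0.1 [ 0.28172398 -0.58507284  0.22578013] [ 8.46739794e-01 -5.32006523e-01 -7.29875786e-04 -4.97918073e-04] 0.0188
```

View pics/scene0.png

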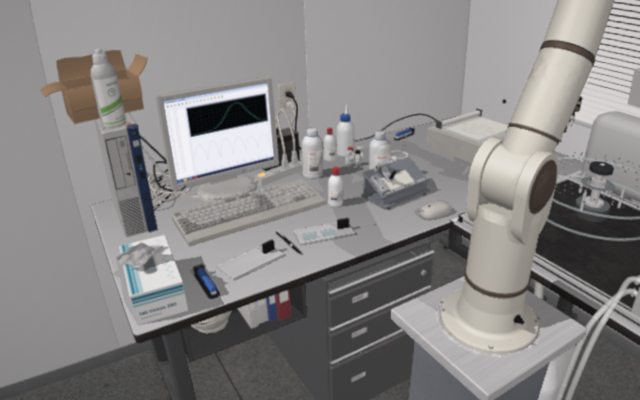

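View pics/top0.png

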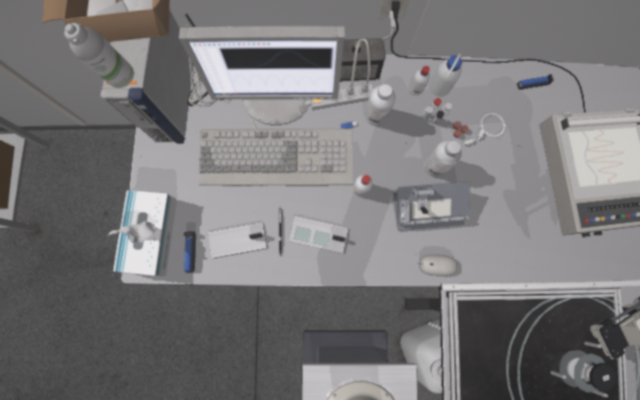

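```bash
cat > h.py <<'E'
import numpy as np, cv2
from scipy.spatial.transform import Rotation as R
from bench import manip, effector, viewer
def cam(n):
    c=viewer.get_calibration(n); f=200/np.tan(np.radians(c['vfov'])/2)
    K=np.array([[f,0,c['cx']],[0,f,c['cy']],[0,0,1]]); return K,np.array(c['dist_coeffs']),np.array(c['eye']),R.from_quat(c['attitude']).as_matrix()
def ray(n,px):
    K,d,e,A=cam(n); u=cv2.undistortPoints(np.array(px,float).reshape(-1,1,2),K,d).reshape(-1,2)
    v=np.c_[u,np.ones(len(u))]@A.T; return e,v/np.linalg.norm(v,axis=1)[:,None]
def onz(n,px,z):
    e,v=ray(n,px); return e+v*((z-e[2])/v[:,2])[:,None]
def tri(p1,p2,n1="top",n2="scene"):
    e1,v1=ray(n1,[p1]); e2,v2=ray(n2,[p2]); v1=v1[0];v2=v2[0]
    s=np.linalg.lstsq(np.c_[v1,-v2],e2-e1,rcond=None)[0]; a=e1+s[0]*v1;b=e2+s[1]*v2
    return (a+b)/2,np.linalg.norm(a-b)
def proj(n,P):
    K,d,e,A=cam(n); P=np.atleast_2d(P); rv=cv2.Rodrigues(A.T)[0]
    return cv2.projectPoints(P.astype(float),rv,-A.T@e,K,d)[0].reshape(-1,2)
def crop(n,x0,y0,x1,y1,s,name,im=None,pts=None):
    im=viewer.get_image(n) if im is None else im
    c=cv2.resize(im[y0:y1,x0:x1],None,fx=s,fy=s,interpolation=cv2.INTER_CUBIC)[:,:,::-1].copy()
    if pts is not None:
        for p in pts: cv2.circle(c,tuple(int(v) for v in ((p[0]+.5-x0)*s,(p[1]+.5-y0)*s)),2,(0,0,255),-1)
    for k in range((x0+9)//10*10,x1,10): cv2.putText(c,str(k),(int((k-x0)*s),8),0,.3,(255,0,0)); cv2.line(c,(int((k+.5-x0)*s),9),(int((k+.5-x0)*s),14),(255,0,0))
    for k in range((y0+9)//10*10,y1,10): cv2.putText(c,str(k),(0,int((k+.5-y0)*s)),0,.3,(255,0,0)); 
    cv2.imwrite(f"pics/{name}.png",c)
E
python3 - <<'E'
from h import *
t=cv2.imread("pics/top0.png")[:,:,::-1]; s=cv2.imread("pics/scene0.png")[:,:,::-1]
crop("top",385,170,485,245,8,"tc_stand",t)
crop("top",280,205,380,260,8,"tc_car",t)
crop("scene",350,145,450,220,8,"sc_stand",s)
E
```

```text
(no output)
```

View pics/tc_stand.png

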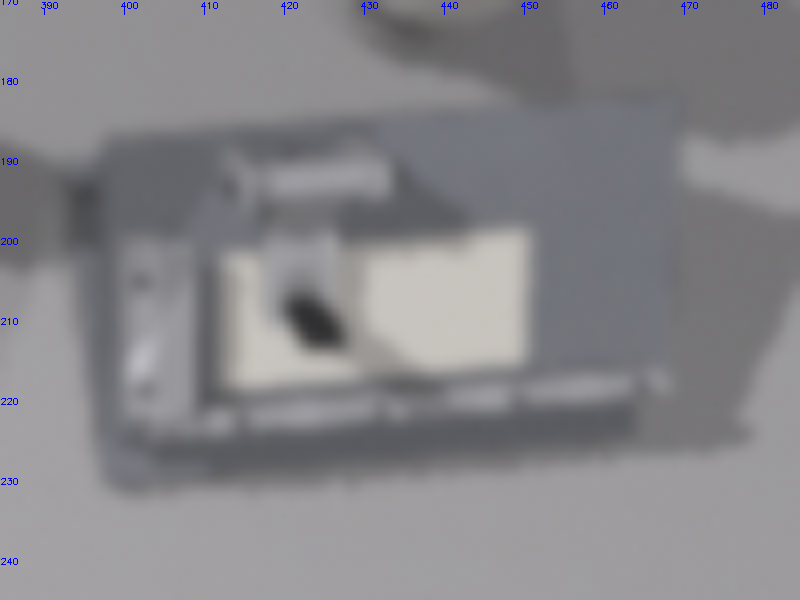

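View pics/sc_stand.png

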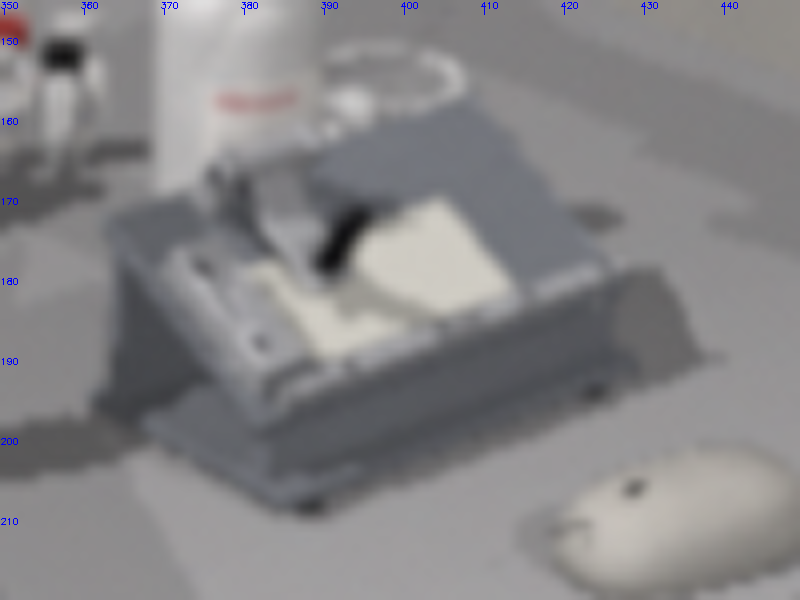

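View pics/tc_car.png

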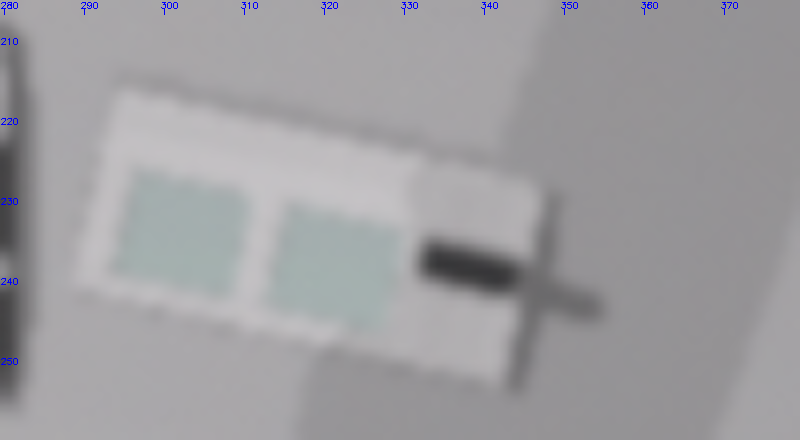

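```bash
cat > deck.py <<'E'
from h import *
from scipy.optimize import least_squares
def T(p):
    x,y,w=p; Rz=R.from_euler('z',w).as_matrix(); Ry=R.from_euler('y',-np.radians(30)).as_matrix()
    return Rz@Ry, np.array([x,y,.065])
def d2w(p,P):
    A,o=T(p); return np.atleast_2d(P)/1000.@A.T+o
E
python3 - <<'E'
from deck import *
def P(x,y,x0,y0): return (x/8+x0-.5,y/8+y0-.5)
top=[((62,-110,0),P(680,98,385,170)),((62,96,0),P(105,138,385,170)),((28,92,16),P(122,240,385,170)),((28,68,16),P(195,240,385,170)),((-36,68,16),P(192,415,385,170)),((-36,92,16),P(127,415,385,170)),((-40,-106,9),P(668,383,385,170))]
sc=[((62,96,0),P(112,218,350,145)),((62,-110,0),P(490,100,350,145)),((-50,-110,0),P(615,262,350,145)),((-37.5,-106,9),P(603,262,350,145))]
def res(p,sep=False):
    a=proj("top",d2w(p,[t[0] for t in top]))-[t[1] for t in top]
    b=proj("scene",d2w(p,[t[0] for t in sc]))-[t[1] for t in sc]
    return (a,b) if sep else np.r_[a.ravel(),b.ravel()]
g=onz("top",[(428,207)],.065)[0]; print(g)
r=least_squares(res,[g[0],g[1],0],loss='soft_l1'); print(r.x); a,b=res(r.x,1); print(a.round(1),b.round(1))
np.save("deck.npy",r.x)
t=cv2.imread("pics/top0.png")[:,:,::-1]; s=cv2.imread("pics/scene0.png")[:,:,::-1]
pts=[(62,-110,0),(62,96,0),(-50,96,0),(-50,-110,0),(28,92,16),(28,68,16),(-36,68,16),(-36,92,16),(-37.5,-106,9),(-37.5,68,9),(-37.5,0,9),(-37.5,-50,9),(57,56,30),(57,48,30),(43,56,30),(43,48,30),(57,4,30),(43,4,30),(0,30,36),(0,30,46)]
W=d2w(r.x,pts)
crop("top",385,170,485,245,8,"t1",t,proj("top",W)); crop("scene",350,145,450,220,8,"s1",s,proj("scene",W))
# carrier
hsv=cv2.cvtColor(np.ascontiguousarray(t),cv2.COLOR_RGB2HSV); 
fin=((t.max(2)<85)).astype(np.uint8); fin[:, :325]=0; fin[:,346:]=0; fin[:233]=0; fin[243:]=0
ys,xs=np.nonzero(fin); print("fin",xs.min(),xs.max(),ys.min(),ys.max(),xs.mean(),ys.mean(),onz("top",[(xs.mean(),ys.mean())],.035))
def Q(x,y): return (x/8+280-.5,y/8+205-.5)
print(onz("top",[Q(118,90),Q(548,188),Q(512,382),Q(78,285)],.008))
E
```

```text
[ 0.58514034 -0.18670628  0.065     ]
[ 0.58957349 -0.1955247   0.0763948 ]
[[ 0.7  0. ]
 [-0.2 -0.1]
 [ 0.4  0.6]
 [-0.1  0. ]
 [-0.1 -0.2]
 [-0.4  0.4]
 [-0.1 -0.2]] [[-2.4 -1.2]
 [-2.5 -1.6]
 [ 1.5  2.7]
 [ 1.1 -1.5]]
fin 333 344 236 240 338.3142857142857 238.0857142857143 [[0.49997884 0.0638486  0.035     ]]
[[0.56691783 0.19046261 0.008     ]
 [0.532137   0.03440117 0.008     ]
 [0.46214748 0.04770618 0.008     ]
 [0.49591937 0.20358058 0.008     ]]
```

View pics/t1.png

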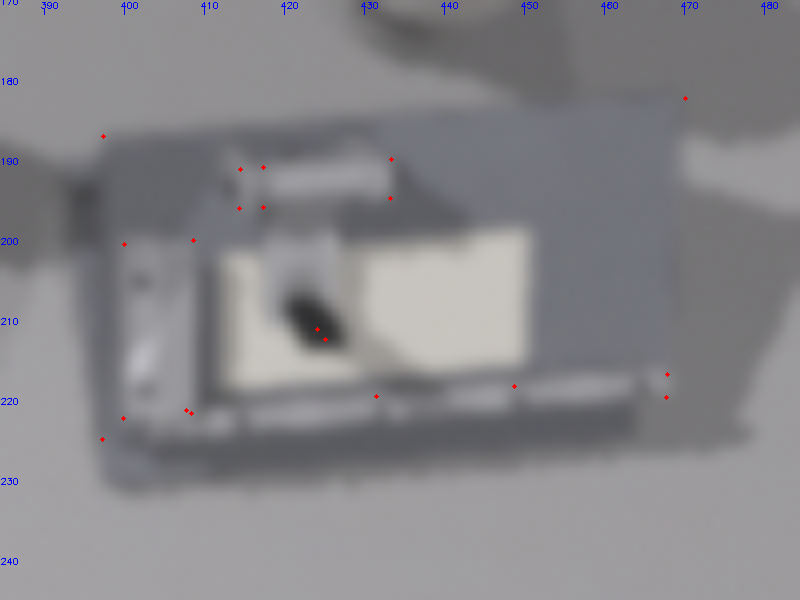

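View pics/s1.png

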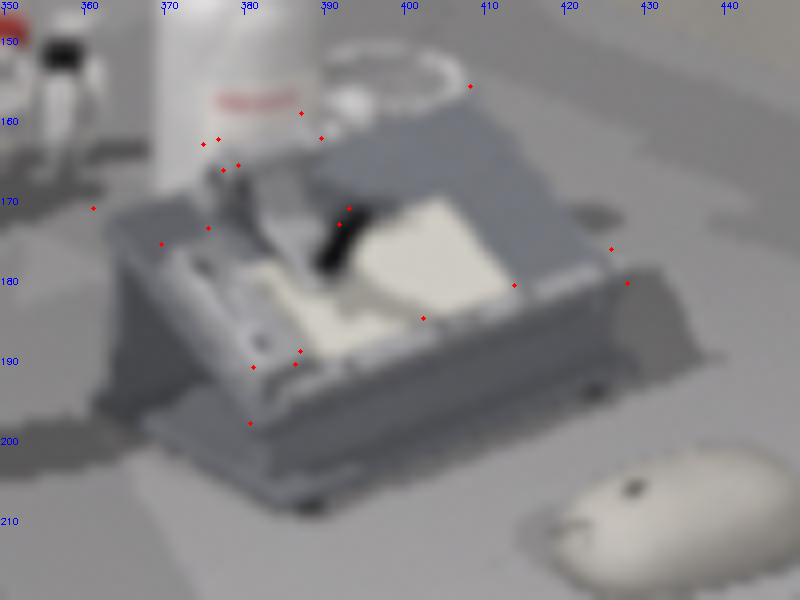

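Run:
```python
from deck import *
t=cv2.imread("pics/top0.png")[:,:,::-1]; s=cv2.imread("pics/scene0.png")[:,:,::-1]
c=np.array([.5143,.1190]); u=np.array([.2147,.9767]); v=np.array([-u[1],u[0]])
# refine: minAreaRect-like using threshold of plate against desk is weak; overlay expected size
pts=[np.r_[c+a*.08*u+b*.0375*v,z] for a in(1,-1) for b in(1,-1) for z in(0.008,)]
pts+=[np.r_[c-(.058+a*.018)*u+b*.006*v,.037] for a in(1,-1) for b in(1,-1)]
crop("top",280,205,380,260,8,"t2",t,proj("top",pts)); crop("scene",280,205,380,260,8,"s2",s,proj("scene",pts))
```

```text
(no output)
```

View pics/t2.png

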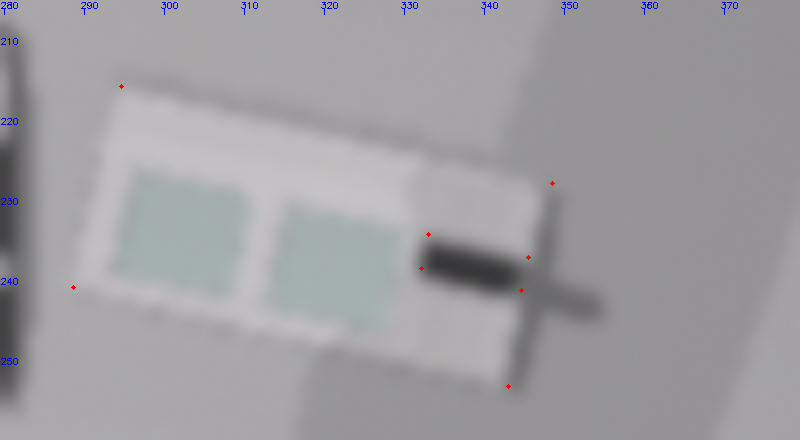

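View pics/s2.png

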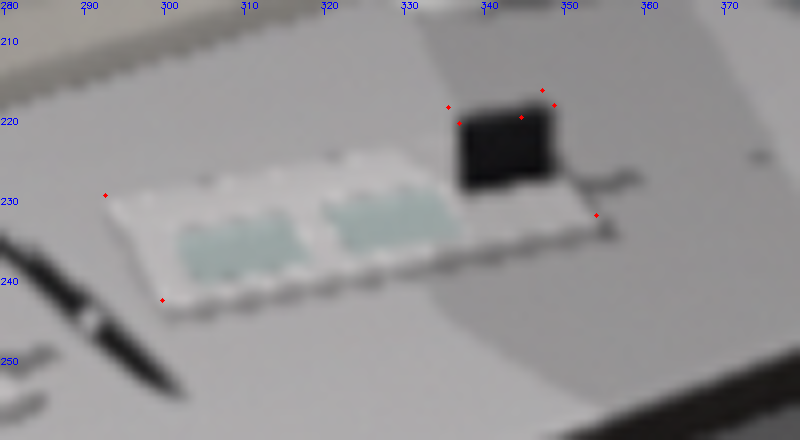

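```bash
cat >> deck.py <<'E'
try: DP=np.load("deck.npy")
except Exception: DP=None
def dpose(grasp_mm,jaw):
    """tool square to deck; grasp point in deck mm; jaw 'y' or 'x' with sign -> TCP pos, quat"""
    A,o=T(DP); s=-1 if jaw[0]=='-' else 1; k=0 if jaw[-1]=='x' else 1
    z=-A[:,2]; x=s*A[:,k]; M=np.c_[x,np.cross(z,x),z]
    return d2w(DP,grasp_mm)[0]+manip.grip_depth*z, R.from_matrix(M).as_quat()
def tab(th): # tab grip point deck mm
    return np.array([50-50*np.cos(th)+12*np.sin(th),30,24+12*np.cos(th)+50*np.sin(th)])
CU=np.array([.2147,.9767,0]); FIN=np.array([.5002,.0625])
def cpose(h,s=1):
    cy=np.array([-CU[1],CU[0],0])*s; z=np.array([0,0,-1.]); M=np.c_[cy,np.cross(z,cy),z]
    return np.r_[FIN,h-manip.grip_depth],R.from_matrix(M).as_quat()
E
python3 - <<'E'
from deck import *
print("bottle_b",onz("top",[(449,150)],.174),"small",onz("top",[(365,182)],.124))
q0=manip.current_q()
L={}
for j in('y','-y'):
    for th in(0,.6,1.2,1.65):
        L[f"tab{j}{th}"]=dpose(tab(th),j)
    L['tabapp'+j]=dpose(tab(0)+[0,0,50],j)
for j in(1,-1): L[f'car{j}']=cpose(.03,j); L[f'carup{j}']=cpose(.13,j)
for j in('x','-x'):
    for y in(-75,0):
        for z in(30,90): L[f'pl{j}{y}{z}']=dpose([0,y-58,z],j)
for k,(p,q) in L.items():
    s=manip.solve_ik(p,q); print(k,p.round(3),None if s is None else np.round(s,2))
E
```

```text
bottle_b [[ 0.71722419 -0.2198346   0.174     ]] small [[ 0.64111465 -0.00332954  0.124     ]]
taby0 [ 0.579 -0.166  0.08 ] [ 1.12  0.61 -0.91  2.19  1.37  0.23  0.77]
taby0.6 [ 0.579 -0.166  0.11 ] [ 1.13  0.53 -0.91  2.18  0.99  0.22  1.11]
taby1.2 [ 0.596 -0.165  0.135] [ 1.16  0.53 -0.98  2.13  0.88  0.29  1.21]
taby1.65 [ 0.617 -0.163  0.145] [ 1.17  0.57 -1.03  2.08  0.91  0.35  1.18]
tabappy [ 0.554 -0.168  0.123] [ 1.44  0.73 -1.3   2.22  1.32  0.48  0.89]
tab-y0 [ 0.579 -0.166  0.08 ] [ 1.1   0.6  -0.88  2.19  1.35  0.21 -2.36]
tab-y0.6 [ 0.579 -0.166  0.11 ] [ 0.35  0.36  0.01  2.2  -1.16  0.24 -0.03]
tab-y1.2 [ 0.596 -0.165  0.135] [ 0.52  0.34 -0.2   2.15 -0.68  0.22 -0.51]
tab-y1.65 [ 0.617 -0.163  0.145] [ 0.8   0.4  -0.56  2.09  0.02  0.22 -1.18]
tabapp-y [ 0.554 -0.168  0.123] [ 0.57  0.31 -0.2   2.24 -0.94  0.21 -0.21]
car1 [0.5   0.062 0.011] [ 0.76  1.1  -1.31  2.03  1.23  1.15  1.79]
carup1 [0.5   0.062 0.111] [ 0.78  0.8  -1.3   1.99  0.89  1.09  1.99]
car-1 [0.5   0.062 0.011] [ 0.37  0.66 -0.68  2.04  0.66  0.67 -0.96]
carup-1 [0.5   0.062 0.111] [ 0.55  0.53 -0.91  2.    0.55  0.87 -0.87]
plx-7530 [ 0.594 -0.329  0.075] [ 1.25  0.7  -0.78  1.96  0.45  0.26  0.36]
plx-7590 [ 0.564 -0.331  0.127] [ 1.37  0.61 -0.87  1.99  0.29  0.34  0.51]
plx030 [ 0.588 -0.254  0.075] [ 1.23  0.69 -0.88  2.07  0.95  0.24 -0.22]
plx090 [ 0.559 -0.256  0.127] [ 1.28  0.52 -0.87  2.11  0.33  0.25  0.35]
pl-x-7530 [ 0.594 -0.329  0.075] [ 0.95  0.59 -0.38  1.97 -0.56  0.26 -1.88]
pl-x-7590 [ 0.564 -0.331  0.127] [ 0.99  0.47 -0.37  2.   -0.56  0.36 -1.89]
pl-x030 [ 0.588 -0.254  0.075] [ 0.69  0.5  -0.2   2.09 -1.03  0.23 -1.55]
pl-x090 [ 0.559 -0.256  0.127] [ 0.91  0.4  -0.41  2.12 -0.59  0.27 -1.95]
```

```bash
cat >> deck.py <<'E'
def dpose2(grasp_mm,jaw,back):
    """as dpose, tool leaned upslope by back deg from the deck normal"""
    p,q=dpose(grasp_mm,jaw); A,o=T(DP)
    M=R.from_rotvec(A[:,1]*np.radians(back))*R.from_quat(q); z=M.as_matrix()[:,2]
    return d2w(DP,grasp_mm)[0]+manip.grip_depth*z, M.as_quat()
def tab(th,off=17):
    return np.array([50-50*np.cos(th)+off*np.sin(th),30,24+off*np.cos(th)+50*np.sin(th)])
def st(m=""): print(m,round(manip.current_clock(),2),manip.current_tool_pos().round(4),"F",manip.current_force().round(1),"gap",round(float(manip.current_finger_gap()),4))
E
python3 - <<'E'
from deck import *
for b in(0,15,25):
  for j in('y','-y'):
    for n,g in dict(app=tab(0)+[0,0,60],t0=tab(0),t6=tab(.6),t12=tab(1.2),t16=tab(1.65)).items():
        p,q=dpose2(g,j,b); s=manip.solve_ik(p,q); print(b,j,n,p.round(3),R.from_quat(q).as_matrix()[:,2].round(2),None if s is None else np.round(s,2))
E
```

```text
0 y app [ 0.546 -0.169  0.136] [ 0.5   0.04 -0.87] [ 1.21  0.42 -0.94  2.23  0.55  0.2   1.54]
0 y t0 [ 0.576 -0.166  0.084] [ 0.5   0.04 -0.87] [ 1.11  0.59 -0.89  2.19  1.3   0.21  0.83]
0 y t6 [ 0.579 -0.166  0.115] [ 0.5   0.04 -0.87] [ 1.14  0.52 -0.92  2.18  0.94  0.22  1.15]
0 y t12 [ 0.6   -0.165  0.139] [ 0.5   0.04 -0.87] [ 1.17  0.53 -0.99  2.12  0.86  0.3   1.22]
0 y t16 [ 0.622 -0.163  0.147] [ 0.5   0.04 -0.87] [ 1.16  0.57 -1.04  2.07  0.91  0.36  1.17]
0 -y app [ 0.546 -0.169  0.136] [ 0.5   0.04 -0.87] [ 0.8   0.3  -0.44  2.24 -0.58  0.19 -0.55]
0 -y t0 [ 0.576 -0.166  0.084] [ 0.5   0.04 -0.87] [ 1.26  0.71 -1.09  2.19  1.45  0.37 -2.4 ]
0 -y t6 [ 0.579 -0.166  0.115] [ 0.5   0.04 -0.87] [ 0.35  0.35  0.01  2.2  -1.12  0.24 -0.08]
0 -y t12 [ 0.6   -0.165  0.139] [ 0.5   0.04 -0.87] [ 0.83  0.38 -0.56  2.13 -0.04  0.2  -1.11]
0 -y t16 [ 0.622 -0.163  0.147] [ 0.5   0.04 -0.87] [ 0.8   0.4  -0.56  2.08  0.04  0.23 -1.2 ]
15 y app [ 0.542 -0.169  0.134] [ 0.26  0.02 -0.97] [ 1.14  0.51 -1.    2.04  0.61  0.63  1.43]
15 y t0 [ 0.572 -0.167  0.082] [ 0.26  0.02 -0.97] [ 
[... 1072 characters left out ...]
  1.85  0.7   0.9   1.34]
25 y t12 [ 0.592 -0.165  0.137] [ 0.09  0.01 -1.  ] [ 0.97  0.68 -1.    1.79  0.68  0.96  1.36]
25 y t16 [ 0.614 -0.164  0.145] [ 0.09  0.01 -1.  ] [ 0.94  0.71 -1.01  1.73  0.69  1.01  1.35]
25 -y app [ 0.539 -0.169  0.134] [ 0.09  0.01 -1.  ] [ 0.74  0.44 -0.57  1.92  0.3   0.78 -1.48]
25 -y t0 [ 0.568 -0.167  0.082] [ 0.09  0.01 -1.  ] [ 0.65  0.56 -0.51  1.88  0.36  0.71 -1.54]
25 -y t6 [ 0.572 -0.167  0.113] [ 0.09  0.01 -1.  ] [ 0.67  0.52 -0.53  1.86  0.33  0.77 -1.52]
25 -y t12 [ 0.592 -0.165  0.137] [ 0.09  0.01 -1.  ] [ 0.66  0.52 -0.54  1.79  0.32  0.83 -1.51]
25 -y t16 [ 0.614 -0.164  0.145] [ 0.09  0.01 -1.  ] [ 0.64  0.54 -0.54  1.74  0.32  0.87 -1.52]
```

Run:
```python
from deck import *
p,q=dpose2(tab(0)+[0,0,60],'-y',15)
manip.move_pose(p,q); st("app")
manip.servo_line(dpose2(tab(0),'-y',15)[0],vel=.08); st("at")
im=viewer.get_image("top"); crop("top",385,150,485,225,8,"t3",im)
im=viewer.get_image("scene"); crop("scene",340,120,440,195,8,"s3",im)
```

```text
app 1.91 [ 0.5419 -0.1704  0.1345] F [1.3 0.7 0.9] gap 0.0918
at 2.81 [ 0.5718 -0.1667  0.0825] F [ 0.6  1.1 -0.7] gap 0.0918
```

View pics/t3.png

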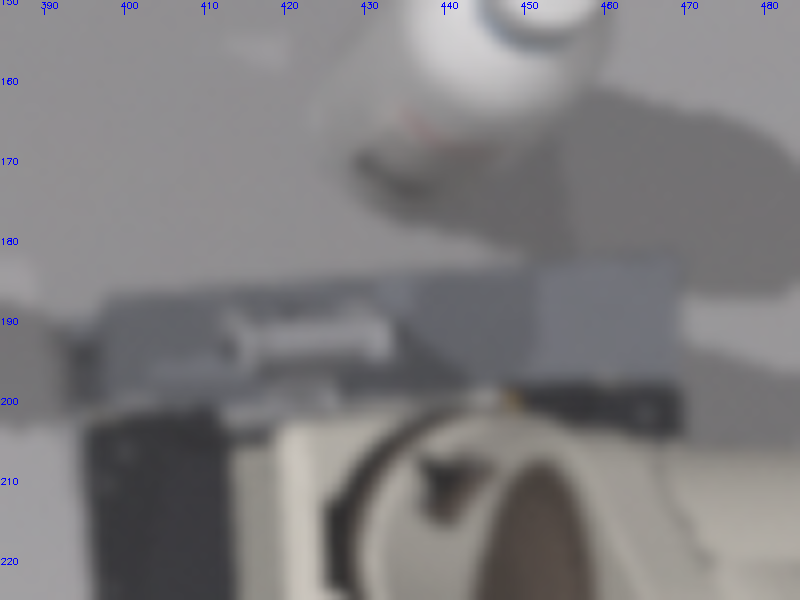

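View pics/s3.png

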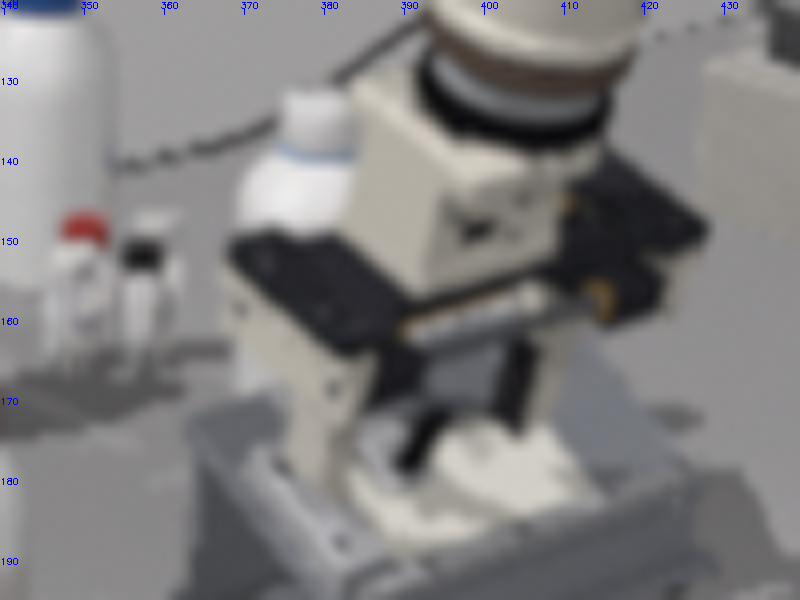

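Run:
```python
from deck import *
effector.close(12); st("closed")
if manip.current_finger_gap()<.008: raise SystemExit("missed")
for th in (.2,.4):
    manip.servo_line(dpose2(tab(th),'-y',15)[0],vel=.06); st(th)
```

```text
closed 4.09 [ 0.5719 -0.1699  0.0825] F [ 1.3 -5.9 -3.3] gap 0.0136
0.2 4.42 [ 0.5696 -0.1701  0.0925] F [-0.2 -6.7 -2.5] gap 0.0142
0.4 4.74 [ 0.5697 -0.1701  0.1025] F [-3.6 -6.  -1.8] gap 0.014
```

Run:
```python
from deck import *
for th in (.65,.9,1.15,1.35):
    manip.servo_line(dpose2(tab(th),'-y',15)[0]+[0,-.003,0],vel=.08); st(th)
effector.open_jaws(); st("open")
A,o=T(DP); 
p=manip.current_tool_pos(); q=manip.current_tcp_rot(); z=R.from_quat(q).as_matrix()[:,2]
manip.servo_line(p-.09*z,vel=.25); st("up")
p,q=cpose(.12,-1); manip.move_pose(p,q); st("carup")
im=viewer.get_image("top"); crop("top",385,170,485,245,8,"t4",im); cv2.imwrite("pics/top4.png",im[:,:,::-1])
im=viewer.get_image("scene"); crop("scene",350,145,450,220,8,"s4",im); cv2.imwrite("pics/scene4.png",im[:,:,::-1])
```

```text
0.65 5.06 [ 0.5728 -0.1699  0.1145] F [-7.5 -0.7  1.1] gap 0.0139
0.9 5.38 [ 0.5802 -0.1693  0.1259] F [-8.7 -0.2  5.8] gap 0.0138
1.15 5.69 [ 0.5919 -0.1683  0.1361] F [-8.  -0.3  7.8] gap 0.0135
1.35 5.97 [ 0.6033 -0.1673  0.1423] F [-3.4  1.1  7.4] gap 0.0137
open 7.27 [ 0.6021 -0.1675  0.1409] F [-0.5 -0.3  0.4] gap 0.0921
up 7.78 [ 0.579  -0.1698  0.229 ] F [-0.7 -0.3 -0.1] gap 0.0916
carup 8.84 [0.5007 0.0613 0.101 ] F [-0.6 -0.2  0.9] gap 0.0917
```

View pics/t4.png

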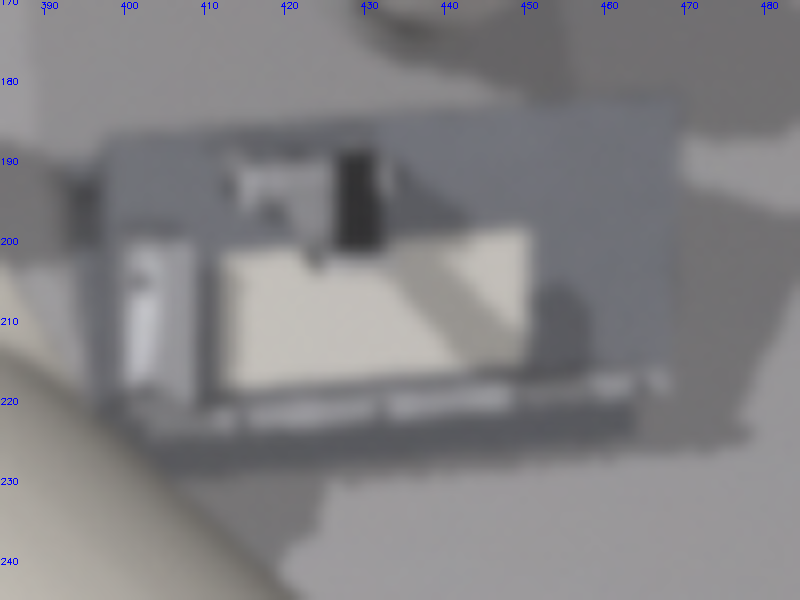

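View pics/scene4.png

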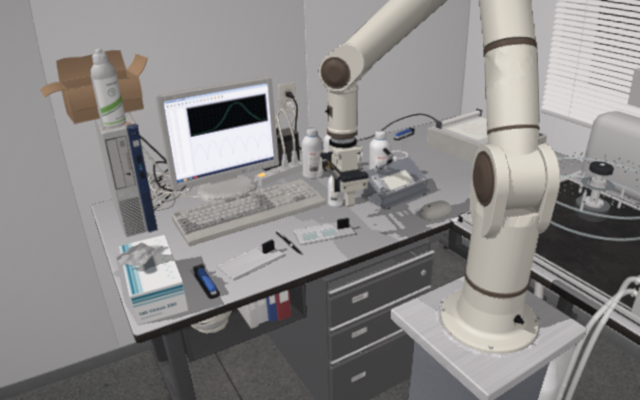

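View pics/top4.png

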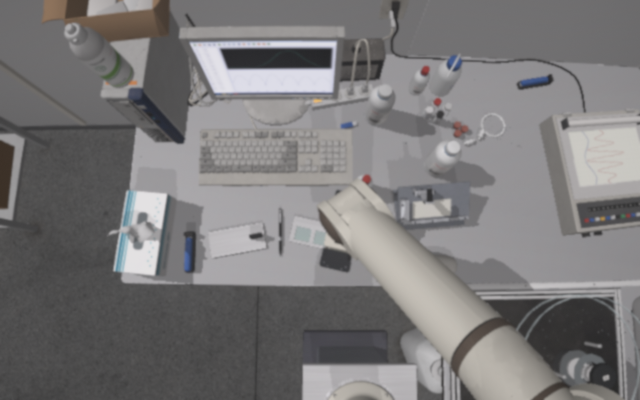

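Run:
```python
from deck import *
for th in(1.5,1.65):
  print(th,proj("top",d2w(DP,[tab(th,-14),tab(th,22)])))
t=cv2.imread("pics/top4.png"); m=(t.max(2)<75); m[:,:420]=0;m[:,440:]=0;m[:185]=0;m[205:]=0
ys,xs=np.nonzero(m);print(xs.min(),xs.max(),ys.min(),ys.max(),xs.mean(),ys.mean())
t=cv2.imread("pics/top0.png"); m=(t.max(2)<75); m[:,:415]=0;m[:,435:]=0;m[:200]=0;m[220:]=0
ys,xs=np.nonzero(m);print(xs.min(),xs.max(),ys.min(),ys.max(),xs.mean(),ys.mean(), proj("top",d2w(DP,[tab(0,-14),tab(0,22)])))
```

```text
1.5 [[428.39689656 203.89190436]
 [429.07461448 191.0894362 ]]
1.65 [[428.70929457 201.43725301]
 [428.77965198 187.93789741]]
427 432 189 200 429.48 195.22
422 426 208 212 424.0 210.0 [[421.52833008 207.40956149]
 [425.16845474 211.935893  ]]
```

Run:
```python
from deck import *
d=np.load("deck.npy"); d[1]-=.0025; np.save("deck.npy",d)
p,q=cpose(.031,-1)
manip.servo_line(p,q,vel=.1); st("down")
effector.close(50); st("grip"); print(R.from_quat(manip.current_tcp_rot()).as_matrix().round(3))
```

```text
down 9.98 [0.5007 0.0627 0.0127] F [-0.3 -0.3  1.2] gap 0.0918
grip 11.2 [0.5002 0.0625 0.0122] F [-0.4 -0.9  1. ] gap 0.0119
[[ 0.977 -0.215  0.   ]
 [-0.215 -0.977  0.   ]
 [ 0.    -0.    -1.   ]]
```

Run:
```python
from deck import *
for g in ([2,-138,131],[2,-138,91],[2,-138,33],[2,-100,33],[0,-58,31]):
    p,q=dpose(g,'x'); s=manip.solve_ik(p,q); print(g,p.round(3),None if s is None else np.round(s,2))
p=manip.current_tool_pos()
manip.servo_line([p[0],p[1],.20],vel=.2); st("lift")
for g in ([2,-138,151],[2,-138,91],[2,-138,33],[2,-100,33],[0,-58,31]):
    p,q=dpose(g,'x'); s=manip.solve_ik(p,q); print(g,p.round(3),None if s is None else np.round(s,2))
```

```text
[2, -138, 131] [ 0.546 -0.34   0.163] [ 1.49  0.56 -0.97  1.99  0.25  0.42  0.56]
[2, -138, 91] [ 0.566 -0.338  0.129] [ 1.38  0.62 -0.88  1.97  0.31  0.36  0.5 ]
[2, -138, 33] [ 0.595 -0.336  0.078] [ 1.31  0.74 -0.86  1.94  0.61  0.31  0.24]
[2, -100, 33] [ 0.592 -0.298  0.078] [ 1.27  0.7  -0.85  2.01  0.69  0.26  0.1 ]
[0, -58, 31] [ 0.588 -0.256  0.076] [ 1.24  0.69 -0.88  2.07  0.94  0.24 -0.2 ]
lift 12.29 [0.4993 0.0621 0.1989] F [-0.  -0.2 -2.4] gap 0.0114
[2, -138, 151] [ 0.536 -0.341  0.18 ] [ 1.48  0.49 -0.92  1.99  0.07  0.44  0.72]
[2, -138, 91] [ 0.566 -0.338  0.129] [ 1.43  0.65 -0.95  1.97  0.45  0.38  0.39]
[2, -138, 33] [ 0.595 -0.336  0.078] [ 1.34  0.76 -0.9   1.94  0.69  0.32  0.17]
[2, -100, 33] [ 0.592 -0.298  0.078] [ 1.31  0.73 -0.91  2.    0.82  0.29 -0.01]
[0, -58, 31] [ 0.588 -0.256  0.076] [ 1.26  0.7  -0.91  2.07  1.    0.26 -0.25]
```

Run:
```python
from deck import *
g,q=dpose([2,-138,91],'x')
manip.servo_line([.499,.062,.27],vel=.25)
manip.move_pose([.49,-.345,.27],q); st("over")
p,q=dpose([2,-138,91],'x'); manip.servo_line(p,q,vel=.2); manip.sleep(.2); st("pre"); print(manip.current_q().round(2), R.from_quat(manip.current_tcp_rot()).as_matrix().round(3), R.from_quat(q).as_matrix().round(3),p)
im=viewer.get_image("top"); crop("top",385,170,505,245,6,"t5",im)
im=viewer.get_image("scene"); crop("scene",330,110,450,200,6,"s5",im)
```

```text
over 14.28 [ 0.4905 -0.3432  0.2693] F [ 0.5  0.7 -1.8] gap 0.0116
pre 15.43 [ 0.5659 -0.3393  0.1298] F [ 0.3  0.3 -1.4] gap 0.0119
[ 1.12  0.5  -0.53  1.98 -0.33  0.35  1.06] [[ 0.863  0.075  0.5  ]
 [ 0.066 -0.997  0.036]
 [ 0.501  0.002 -0.866]] [[ 0.863  0.076  0.499]
 [ 0.066 -0.997  0.038]
 [ 0.5    0.    -0.866]] [ 0.56583801 -0.33824518  0.12852703]
```

View pics/t5.png

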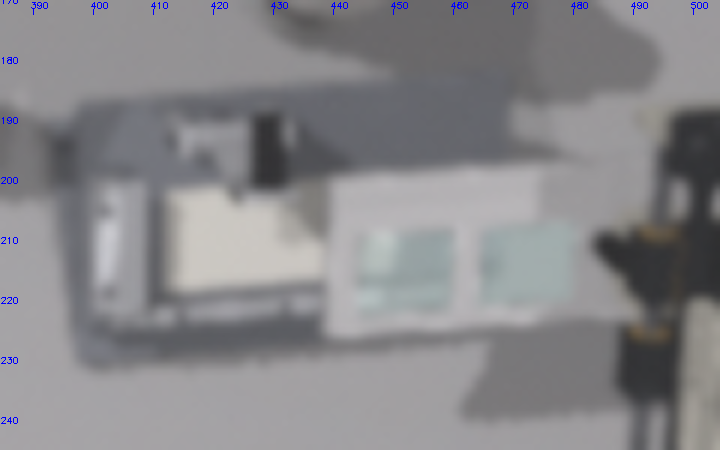

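View pics/s5.png

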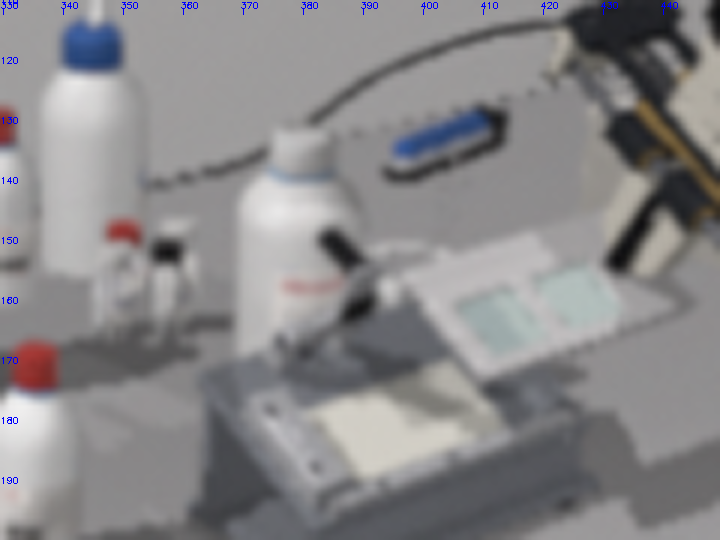

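Run:
```python
from deck import *
print(proj("top",d2w(DP,[(39.5,0,68),(-35.5,0,68),(39.5,0,60),(-35.5,0,60)])))
p,q=dpose([2,-138,41],'x'); manip.servo_line(p,q,vel=.15); manip.sleep(.2); st("z+10"); print(p)
im=viewer.get_image("top"); crop("top",385,170,505,245,6,"t6",im,proj("top",d2w(DP,[(39.5,0,18),(-35.5,0,18)])))
im=viewer.get_image("scene"); crop("scene",340,130,460,220,6,"s6",im)
```

```text
[[440.05841581 199.98409652]
 [438.95798113 226.39995597]
 [439.10367059 199.00791832]
 [438.03577211 225.26711506]]
z+10 16.22 [ 0.5908 -0.3371  0.0862] F [ 0.4 -0.3 -1.8] gap 0.0115
[ 0.5907651  -0.33633716  0.08522576]
```

View pics/t6.png

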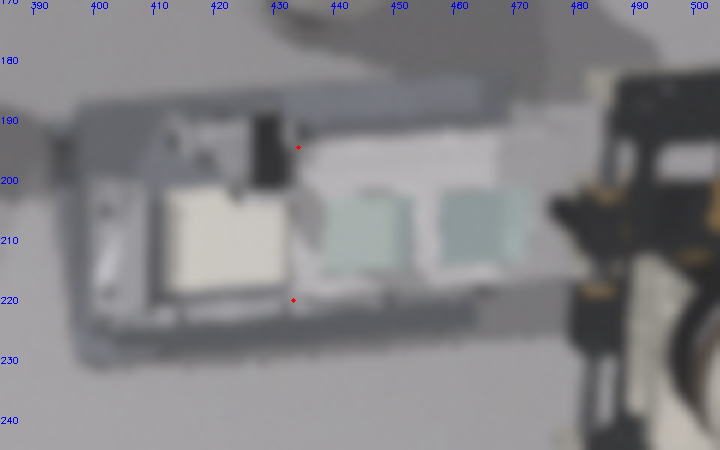

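View pics/s6.png

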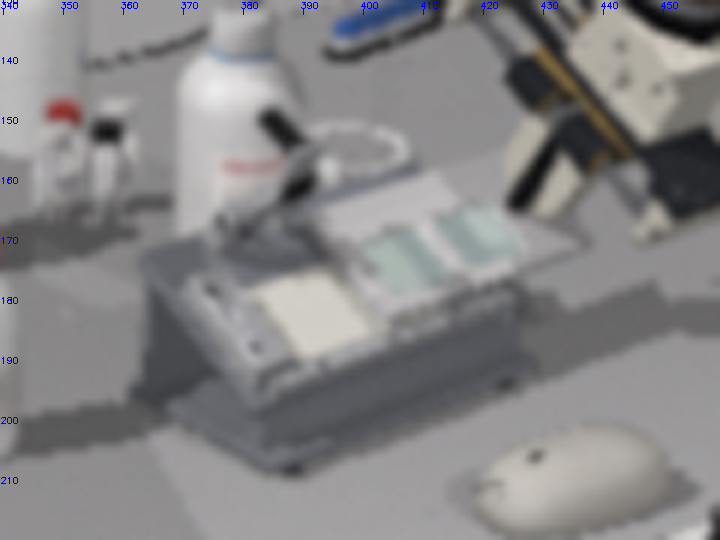

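```bash
cat >> deck.py <<'E'
def df():  # force on tool in deck axes
    A,o=T(DP); return A.T@manip.current_force()
def dtcp(): # actual grasp point in deck mm
    A,o=T(DP); z=R.from_quat(manip.current_tcp_rot()).as_matrix()[:,2]
    return A.T@(manip.current_tool_pos()-manip.grip_depth*z-o)*1000
def go(g,vel=.05,jaw='x'):
    p,q=dpose(g,jaw); manip.servo_line(p,q,vel=vel)
E
python3 - <<'E'
from deck import *
f0=df(); print(f0.round(1))
for z in (37,34.5,33,32,31,30,29):
    go([1,-138,z]); manip.sleep(.1); f=df()-f0; print(z,dtcp().round(1),f.round(1))
    if f[2]>4: break
print(manip.current_clock())
im=viewer.get_image("top"); crop("top",385,170,505,245,6,"t7",im)
im=viewer.get_image("scene"); crop("scene",340,130,460,220,6,"s7",im)
E
```

```text
[-1.5 -0.1 -0.7]
37 [   0.9 -137.9   36.9] [0.6 0.8 0.1]
34.5 [   1.  -137.9   34.4] [ 0.4  0.8 -0.3]
33 [   1. -138.   33.] [-0.1 -0.1 -1. ]
32 [   1. -138.   32.] [ 1.3  0.3 -1.3]
31 [   1.  -138.2   31.1] [ 1.3 -1.1  1.9]
30 [   1.1 -138.3   30.5] [0.2 0.3 7.6]
18.4167
```

View pics/t7.png

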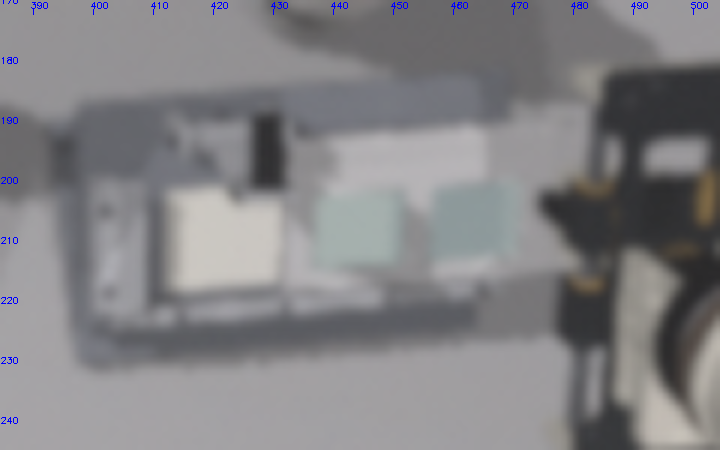

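View pics/s7.png

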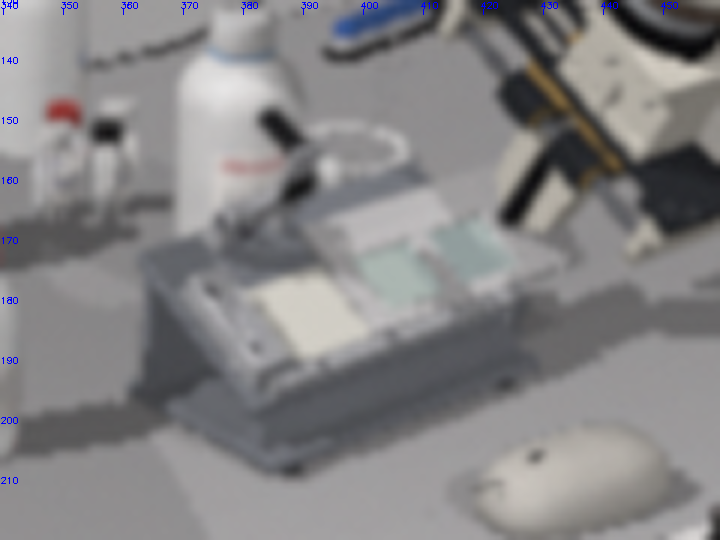

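Run:
```python
from deck import *
go([1,-138,31.5]); manip.sleep(.1); f0=df()
for x in (0,-1,-2,-3,-4,-5):
    go([x,-138,31.5]); manip.sleep(.1); f=df()-f0; print(x,dtcp().round(1),f.round(1))
    if f[0]>3: break
print(manip.current_clock(),R.from_quat(manip.current_tcp_rot()).as_matrix().round(3)[1])
```

```text
0 [   0.4 -138.    31.5] [ 1.6 -1.  -1. ]
-1 [   0.2 -138.    31.6] [ 4.6 -0.4 -3.1]
19.5667 [ 0.067 -0.997  0.038]
```

Run:
```python
from deck import *
go([.9,-138,32]); manip.sleep(.1); f0=df(); print(f0)
for y in (-125,-110,-100,-90,-80,-74,-70,-67,-65):
    go([.9,y,32],vel=.05); f=df()-f0; print(y,dtcp().round(1),f.round(1))
    if np.abs(f).max()>7: break
print(manip.current_clock(),manip.current_q().round(2))
im=viewer.get_image("top"); crop("top",385,170,505,245,6,"t8",im)
im=viewer.get_image("scene"); crop("scene",340,130,460,220,6,"s8",im)
```

```text
[ 1.59896385  0.32810867 -0.97008938]
-125 [   0.5 -123.4   31.8] [-1.2  1.5 -0.1]
-110 [   0.6 -109.1   31.9] [-1.4 -0.7 -0.3]
-100 [  0.7 -99.2  31.9] [-2.4 -0.4  0.1]
-90 [  0.9 -89.7  32. ] [-1.6 -0.5 -0.1]
-80 [  1. -80.  32.] [-2.4 -0.1 -0.3]
-74 [  0.9 -74.1  32. ] [-2.7 -0.2 -0.3]
-70 [  0.9 -70.   32. ] [-2.9  0.2 -0.5]
-67 [  0.9 -67.1  32. ] [-2.6  0.4  0.1]
-65 [  0.9 -65.   32. ] [-2.7 -0.2 -0.9]
22.8417 [ 0.84  0.53 -0.36  2.07 -0.73  0.19  1.34]
```

View pics/t8.png

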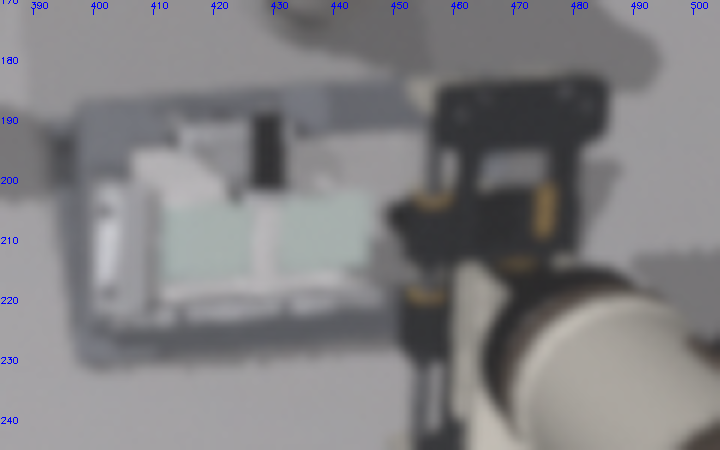

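View pics/s8.png

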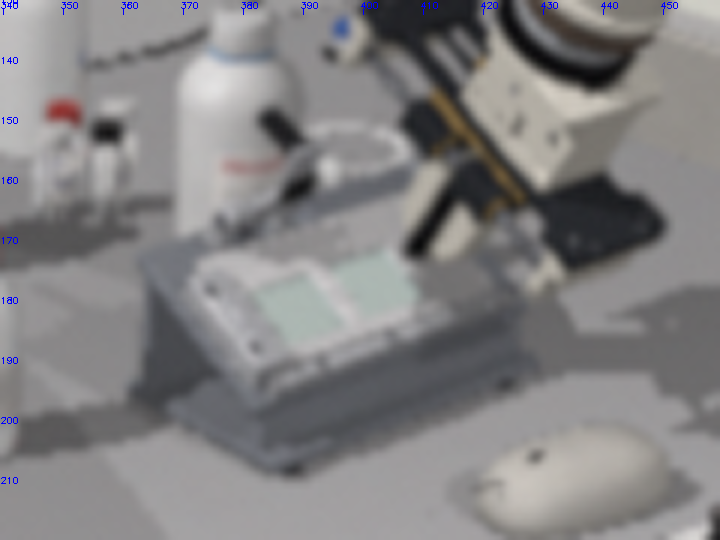

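Run:
```python
from deck import *
print(manip.current_q())
for g in ([.9,-62,32],[.9,-58,32],[0.3,-56,32],[0,-56,29],[-2,-54,28]):
    p,q=dpose(g,'x'); s=manip.solve_ik(p,q); print(g,None if s is None else np.round(s,3))
```

```text
[ 0.83956079  0.526006   -0.35684002  2.07166802 -0.73178052  0.1923322
  1.33719108]
[0.9, -62, 32] [ 0.825  0.522 -0.344  2.077 -0.765  0.192  1.364]
[0.9, -58, 32] [ 0.805  0.516 -0.328  2.083 -0.809  0.193  1.398]
[0.3, -56, 32] [ 0.794  0.514 -0.318  2.087 -0.838  0.193  1.423]
[0, -56, 29] [ 0.779  0.518 -0.301  2.086 -0.881  0.194  1.463]
[-2, -54, 28] [ 0.77   0.518 -0.293  2.092 -0.921  0.192  1.501]
```

Run:
```python
from deck import *
go([.4,-65,31],vel=.03); manip.sleep(.1); print(df().round(1),dtcp().round(1),manip.current_q()[5])
effector.open_jaws(); print(df().round(1),dtcp().round(1),manip.current_q()[5])
go([.4,-65,90],vel=.15); st("up"); print(manip.current_q().round(3))
im=viewer.get_image("top"); crop("top",385,170,505,245,6,"t9",im)
im=viewer.get_image("scene"); crop("scene",340,130,460,220,6,"s9",im)
for b in(10,15,20,25):
  for j in('y','-y','x','-x'):
    for g in([0,-95,90],[0,-95,44],[0,-60,44]):
        p,q=dpose2(g,j,b); s=manip.solve_ik(p,q); print(b,j,g,None if s is None else np.round(s,2))
```

```text
[ 0.4 -0.2  2. ] [  0.7 -65.2  31.1] 0.19243865384962183
[-0.6  0.1  0.1] [  0.4 -65.   31. ] 0.19228847216487324
up 25.15 [ 0.5596 -0.2656  0.1271] F [-0.7  0.1 -0.8] gap 0.0916
[ 0.83   0.391 -0.294  2.11  -0.722  0.305  1.314]
10 y [0, -95, 90] [ 0.9   0.45 -0.41  1.95 -0.05  0.49  2.24]
10 y [0, -95, 44] [ 0.83  0.54 -0.37  1.93 -0.03  0.42  2.21]
10 y [0, -60, 44] [ 0.77  0.51 -0.36  1.98 -0.03  0.39  2.16]
10 -y [0, -95, 90] [ 0.22  0.45  0.42  1.97 -0.74  0.6  -0.32]
10 -y [0, -95, 44] [ 0.21  0.54  0.41  1.95 -0.85  0.55 -0.25]
10 -y [0, -60, 44] [ 0.15  0.51  0.41  2.   -0.85  0.52 -0.29]
10 x [0, -95, 90] [ 0.53  0.42  0.04  1.96 -0.46  0.52  1.01]
10 x [0, -95, 44] [ 0.54  0.51 -0.    1.94 -0.47  0.45  1.01]
10 x [0, -60, 44] [ 0.48  0.48 -0.    1.99 -0.47  0.42  0.96]
10 -x [0, -95, 90] [-0.27  0.73  1.13  1.99 -1.24  0.94 -1.54]
10 -x [0, -95, 44] [-0.27  0.86  1.13  1.96 -1.38  0.98 -1.49]
10 -x [0, -60, 44] [-0.34  0.82  1.13  2.01 -1.37  0.93 -1.52]
15 y [0, -95, 90] [ 0.81  0.46 -0.35  1.89  0.01  0.59  2.15]
15 y [0, -95, 44] [ 0.76  0.55 -0.32  1.87  0.05  0.53  2.
[... 1429 characters left out ...]
 0.8   2.04]
25 y [0, -95, 44] [ 0.62  0.59 -0.22  1.74  0.12  0.75  2.01]
25 y [0, -60, 44] [ 0.57  0.56 -0.22  1.79  0.12  0.73  1.95]
25 -y [0, -95, 90] [-0.03  0.59  0.68  1.79 -0.54  0.87 -0.59]
25 -y [0, -95, 44] [-0.03  0.68  0.68  1.76 -0.64  0.84 -0.54]
25 -y [0, -60, 44] [-0.11  0.66  0.7   1.81 -0.64  0.82 -0.58]
25 x [0, -95, 90] [ 0.24  0.51  0.31  1.78 -0.27  0.81  0.76]
25 x [0, -95, 44] [ 0.26  0.59  0.26  1.75 -0.28  0.76  0.75]
25 x [0, -60, 44] [ 0.21  0.57  0.26  1.8  -0.27  0.73  0.7 ]
25 -x [0, -95, 90] [-0.36  1.    1.35  1.8  -1.13  1.25 -1.75]
25 -x [0, -95, 44] [-0.35  1.11  1.35  1.77 -1.24  1.27 -1.73]
25 -x [0, -60, 44] [-0.43  1.09  1.35  1.82 -1.23  1.25 -1.76]
```

View pics/t9.png

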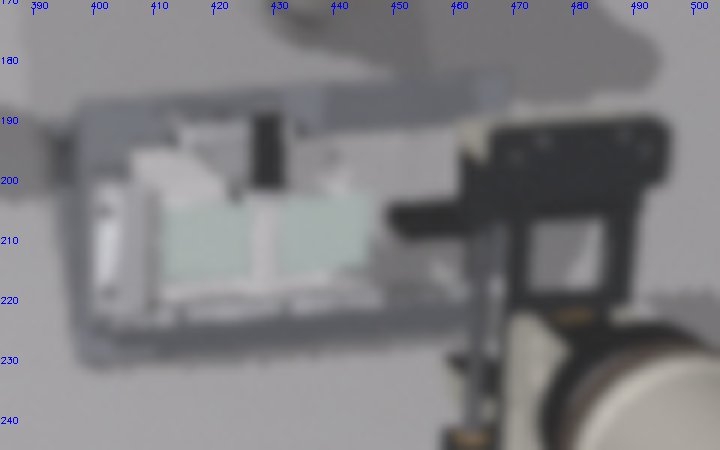

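View pics/s9.png

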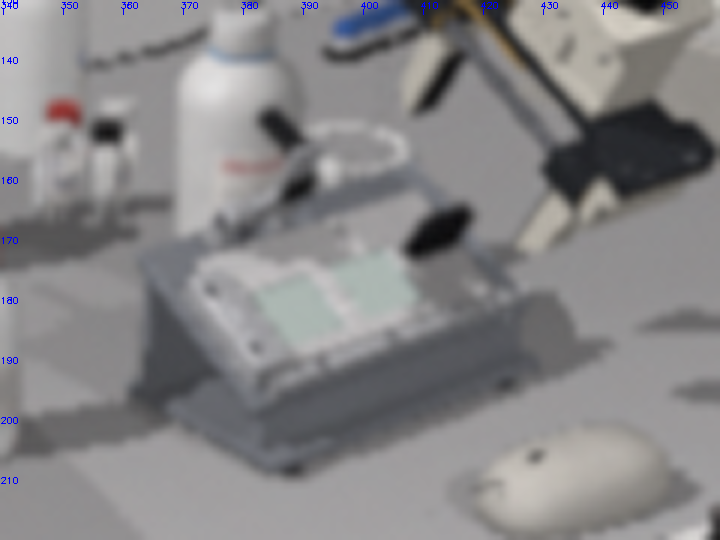

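```bash
cat >> deck.py <<'E'
def gtip(t,back=15,vel=.06,jaw='x',joint=False):  # TCP at deck mm t
    p,q=dpose2(t,jaw,back); z=R.from_quat(q).as_matrix()[:,2]; p=p-manip.grip_depth*z
    (manip.move_pose if joint else lambda a,b:manip.servo_line(a,b,vel=vel))(p,q)
def dtip():
    A,o=T(DP); return A.T@(manip.current_tool_pos()-o)*1000
E
python3 - <<'E'
from deck import *
gtip([0,-112,75],joint=True); effector.close(10); st("closed")
gtip([0,-112,14],vel=.12); f0=df(); print(dtip().round(1),f0.round(1))
for y in np.r_[-100,-97,np.arange(-95,-78,1.)]:
    gtip([0,y,14],vel=.05); f=df()-f0; print(y,dtip().round(1),f.round(1))
    if f[1]<-4.5: break
manip.sleep(.2); print((df()-f0).round(1),dtip().round(1),manip.current_clock())
im=viewer.get_image("top"); crop("top",385,170,505,245,6,"t10",im)
im=viewer.get_image("scene"); crop("scene",340,130,460,220,6,"s10",im)
E
```

```text
closed 27.24 [ 0.5608 -0.3126  0.13  ] F [ 0.2 -0.2 -0.1] gap 0.0004
[  -0.2 -112.2   14. ] [-0.   0.7  0. ]
-100.0 [  0.5 -99.3  14.3] [-0.3 -1.1 -0.4]
-97.0 [  0.1 -96.8  14. ] [ 0.7 -1.2 -0.6]
-95.0 [ -0.  -94.9  13.9] [-0.4 -0.5  1. ]
-94.0 [ -0.1 -94.2  14. ] [-0.4 -1.5 -0.4]
-93.0 [ -0.1 -93.2  14.1] [-1.3 -1.5  0. ]
-92.0 [ -0.1 -92.1  14. ] [-0.  -1.1  0.9]
-91.0 [ -0.  -91.1  14.1] [ 0.5 -2.6  0.9]
-90.0 [  0.  -90.1  14.1] [-0.8 -3.1  0.9]
-89.0 [  0.1 -89.   14. ] [-0.3 -2.4  1.6]
-88.0 [  0.1 -88.   14. ] [ 0.  -2.   1.2]
-87.0 [ -0.1 -87.7  14.1] [-1.6 -4.9  0.1]
[-0.6 -5.6  0.3] [ -0.1 -87.7  14.1] 30.9917
```

View pics/t10.png

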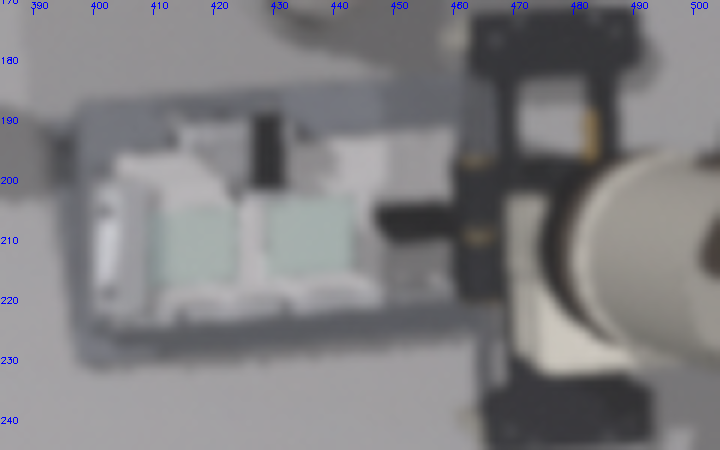

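View pics/s10.png

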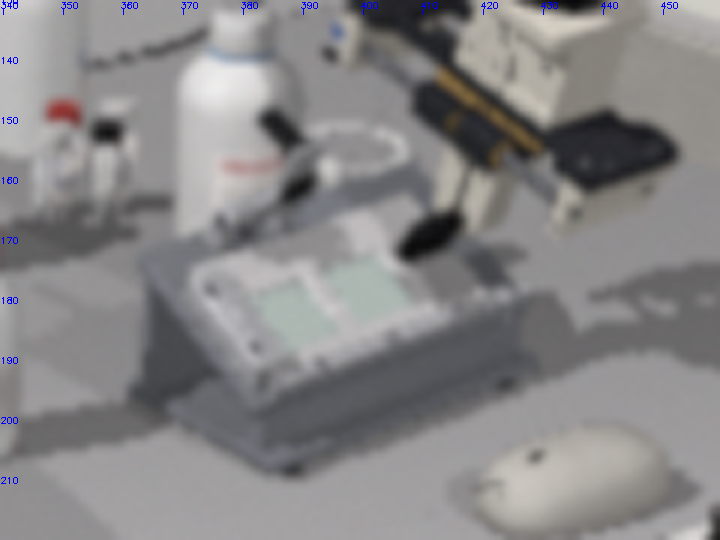

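Run:
```python
from deck import *
f0=df()
for y in (-86,-85,-84):
    gtip([0,y,14],vel=.05); manip.sleep(.1); f=df(); print(y,dtip().round(2),f.round(1))
    if f[1]<-11: break
print(manip.current_clock())
```

```text
-86 [-6.000e-02 -8.766e+01  1.433e+01] [-1.5 -5.7 -0.5]
-85 [-6.000e-02 -8.761e+01  1.455e+01] [-1.7 -7.5  0.9]
-84 [-1.000e-02 -8.756e+01  1.476e+01] [-1.8 -8.2  0.9]
32.1417
```

Run:
```python
from deck import *
gtip([0,-93,14],vel=.1); gtip([0,-100,70],vel=.25,back=15)
gtip([36,-62,65],back=8,joint=True); print(manip.current_q().round(2),dtip().round(1))
gtip([36,-62,19],back=8,vel=.12); f0=df(); print(dtip().round(1))
for x in (32,29,27,26,25,24,23,22,21,20,19,18):
    gtip([x,-62,19],back=8,vel=.05); manip.sleep(.05); f=df()-f0; print(x,dtip().round(2),f.round(1))
    if f[0]>4: break
print(manip.current_clock(),manip.current_q().round(2))
```

```text
[ 0.4   0.41  0.09  1.96 -0.51  0.5   0.98] [ 35.7 -58.2  63.8]
[ 35.2 -62.3  18.6]
32 [ 32.16 -62.42  19.64] [0.2 0.1 0.9]
29 [ 28.98 -62.04  19.16] [0.2 0.2 1.2]
27 [ 26.88 -61.99  18.97] [-0.7 -0.   0. ]
26 [ 25.99 -62.03  18.99] [-0.6  0.2  1.1]
25 [ 24.94 -62.    18.99] [-0.3  1.2  1.2]
24 [ 23.97 -62.    19.  ] [ 0.4 -0.2 -0.5]
23 [ 22.94 -62.01  18.99] [-0.4  0.2  0.1]
22 [ 21.95 -62.01  19.  ] [ 1.1 -0.1  0.9]
21 [ 21.   -62.01  19.01] [-1.2  0.9 -1. ]
20 [ 20.78 -62.09  19.09] [ 2.9 -0.5 -0.5]
19 [ 20.49 -62.13  19.26] [4.3 1.3 2.7]
36.9167 [ 0.44  0.49  0.04  1.96 -0.57  0.41  1.04]
```

Run:
```python
from deck import *
O=14
def tg(th): 
    g=tab(th,O); g[1]=29; return g
gtip([34,-62,19],back=8,vel=.15); gtip([34,-62,100],back=8,vel=.25)
effector.open_jaws()
p,q=dpose2(tg(1.65)+[0,0,60],'-y',15); manip.move_pose(p,q); st("app")
manip.servo_line(dpose2(tg(1.65),'-y',15)[0],vel=.12); manip.sleep(.15); st("at"); 
im=viewer.get_image("top"); crop("top",385,150,505,245,6,"t11",im)
im=viewer.get_image("scene"); crop("scene",340,110,460,210,6,"s11",im)
```

```text
app 40.7 [ 0.5846 -0.1695  0.1957] F [-0.1  0.2 -0.3] gap 0.0922
at 41.5 [ 0.6148 -0.1675  0.1448] F [ 0.7 -0.8  0.4] gap 0.0918
```

View pics/s11.png

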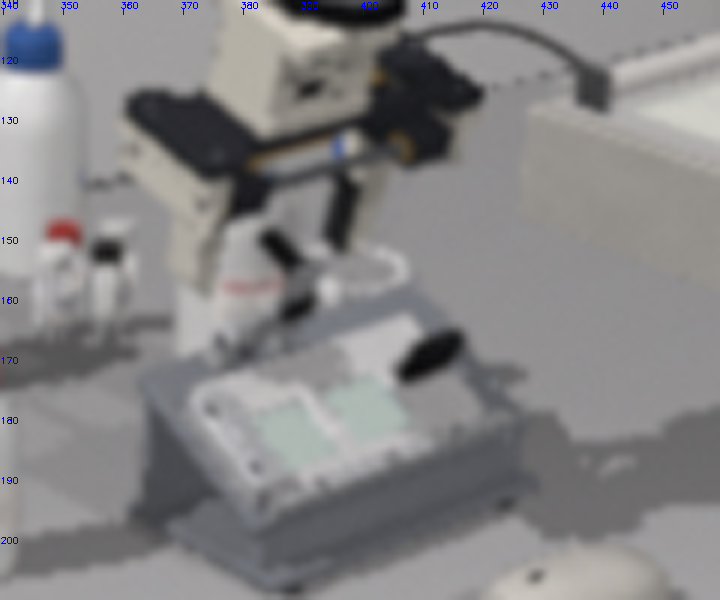

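View pics/t11.png

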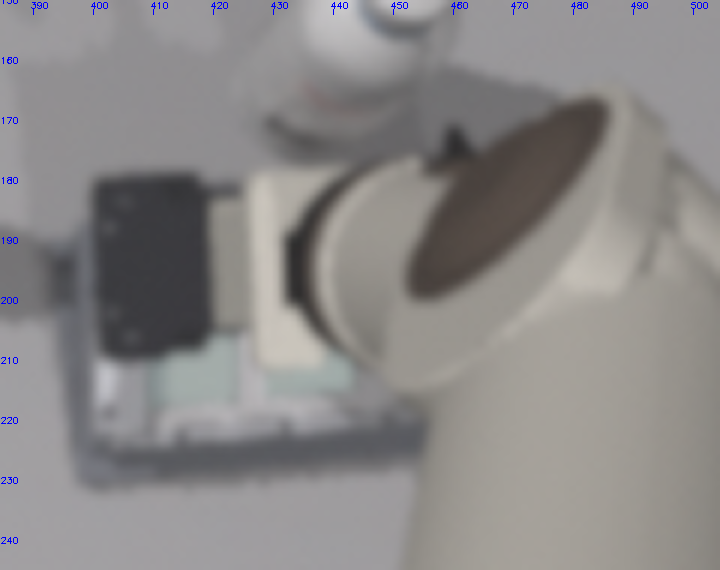

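Run:
```python
from deck import *
O=14
def tg(th): 
    g=tab(th,O); g[1]=29; return g
effector.close(12); st("closed")
if manip.current_finger_gap()<.011: raise SystemExit("missed")
for th in (1.4,1.15,.9,.65,.42):
    manip.servo_line(dpose2(tg(th),'-y',15)[0],vel=.09); st(th)
```

```text
closed 42.78 [ 0.6145 -0.1663  0.1438] F [-1.3  2.6  2.2] gap 0.0141
1.4 43.08 [ 0.603  -0.1674  0.1405] F [1.8 3.  1.5] gap 0.0136
1.15 43.37 [ 0.5913 -0.1684  0.1333] F [0.8 4.1 1.6] gap 0.0138
0.9 43.66 [ 0.582  -0.1693  0.1236] F [ 2.6  3.4 -1.5] gap 0.0138
0.65 43.95 [ 0.5758 -0.1698  0.1123] F [ 5.9  3.3 -4.4] gap 0.0138
0.42 44.23 [ 0.5731 -0.1701  0.1009] F [ 7.2  2.2 -4.8] gap 0.014
```

Run:
```python
from deck import *
g=tab(.34,14); g[1]=29.5
manip.servo_line(dpose2(g,'-y',15)[0],vel=.06); st(.34)
effector.open_jaws(); manip.sleep(.3); st("open")
p=manip.current_tool_pos(); z=R.from_quat(manip.current_tcp_rot()).as_matrix()[:,2]
manip.servo_line(p-.12*z,vel=.2)
q=manip.current_tcp_rot(); manip.move_pose([.40,-.45,.30],q); st("away")
im=viewer.get_image("top"); crop("top",385,170,485,245,8,"t12",im); cv2.imwrite("pics/top12.png",im[:,:,::-1])
im=viewer.get_image("scene"); crop("scene",350,135,450,210,8,"s12",im); cv2.imwrite("pics/scene12.png",im[:,:,::-1])
```

```text
0.34 44.48 [ 0.5726 -0.1701  0.0971] F [ 6.2  2.  -2.2] gap 0.0139
open 46.08 [ 0.5718 -0.1698  0.0973] F [-0.4 -0.7 -0.2] gap 0.092
away 48.05 [ 0.4012 -0.4483  0.2989] F [0.3 0.5 0.3] gap 0.0917
```

View pics/t12.png

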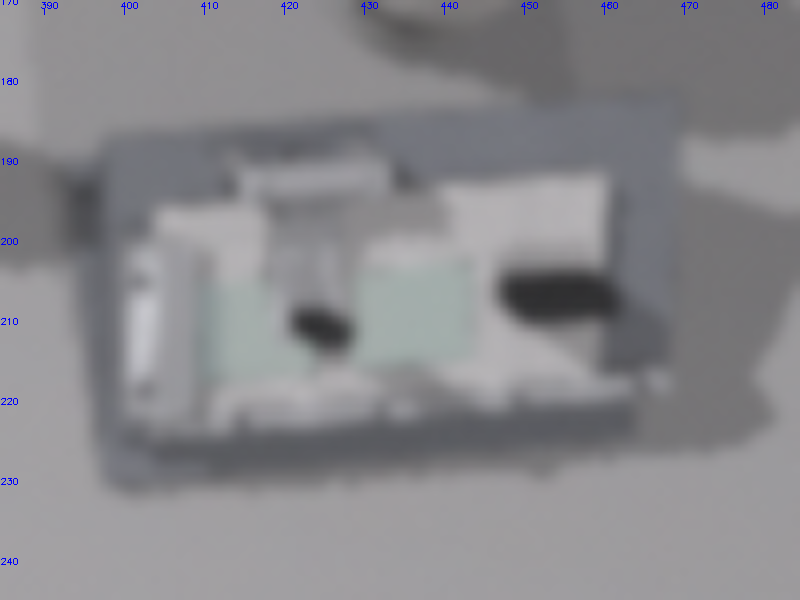

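View pics/s12.png

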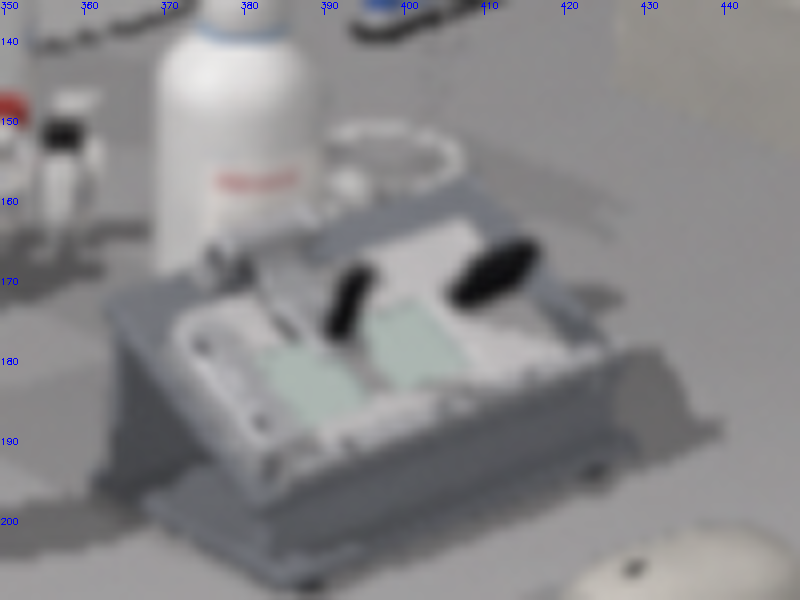

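View pics/top12.png

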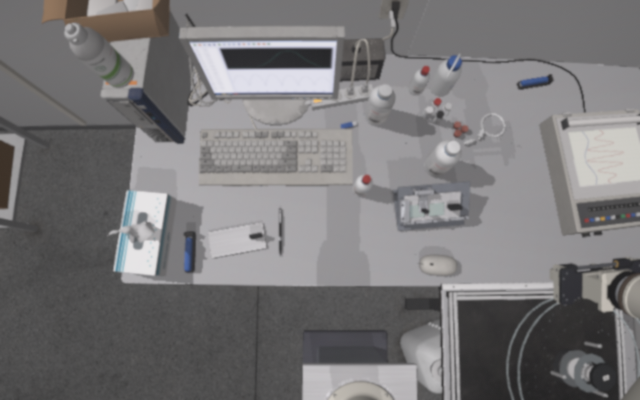

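Run:
```python
from deck import *
print(proj("top",d2w(DP,[(37.5,80,8),(37.5,-80,8),(-37.5,-80,8),(28,80,8)])), DP)
print(proj("top",d2w(DP,[tab(.18,-14),tab(.18,22),tab(0.3,22),tab(0.3,-14)])))
t=cv2.imread("pics/top12.png"); m=(t.max(2)<75); m[:,:418]=0;m[:,432:]=0;m[:203]=0;m[218:]=0
ys,xs=np.nonzero(m);print(xs.min(),xs.max(),ys.min(),ys.max(),xs.mean(),ys.mean())
a=cv2.imread("pics/top0.png").astype(int); b=t.astype(int); d=np.abs(a-b).max(2)>25
n,l,s,c=cv2.connectedComponentsWithStats(d.astype(np.uint8)); print([tuple(s[i]) for i in range(1,n) if s[i][4]>6])
```

```text
[[404.68305438 195.60449146]
 [461.24793979 191.75901191]
 [459.79393723 216.90261128]
 [404.65085768 198.8750941 ]] [ 0.58957349 -0.1980247   0.0763948 ]
[[423.31361726 209.12029485]
 [427.04054481 211.4049842 ]
 [427.64086615 210.68272363]
 [423.9390226  209.96782501]]
422 427 209 212 424.6666666666667 210.6
[(np.int32(378), np.int32(100), np.int32(13), np.int32(8), np.int32(90)), (np.int32(447), np.int32(156), np.int32(10), np.int32(5), np.int32(39)), (np.int32(427), np.int32(192), np.int32(34), np.int32(11), np.int32(253)), (np.int32(401), np.int32(195), np.int32(38), np.int32(27), np.int32(268)), (np.int32(431), np.int32(201), np.int32(34), np.int32(15), np.int32(290)), (np.int32(420), np.int32(206), np.int32(5), np.int32(4), np.int32(15)), (np.int32(415), np.int32(208), np.int32(13), np.int32(9), np.int32(49)), (np.int32(440), np.int32(212), np.int32(19), np.int32(6), np.int32(60)), (np.int32(462), np.int32(214), np.int32(4), np.int32(2), np.int32(7)), (np.int32(478), np.int32(219), np.int32(3), np.int32(4), np.int32(10)), (np.int32(299), np.int32(223), np.int32(47), np.int32(16), np.int32(242)), (np.int32(332), np.int32(233), np.int32(23), np.int32(20), np.int32(125)), (np.int32(324), np.int32(241), np.int32(19), np.int32(10), np.int32(112)), (np.int32(551), np.int32(257), np.int32(89), np.int32(105), np.int32(3502)), (np.int32(602), np.int32(274), np.int32(5), np.int32(8), np.int32(33)), (np.int32(586), np.int32(295), np.int32(15), np.int32(2), np.int32(22)), (np.int32(615), np.int32(313), np.int32(9), np.int32(7), np.int32(37)), (np.int32(626), np.int32(318), np.int32(14), np.int32(23), np.int32(110)), (np.int32(590), np.int32(324), np.int32(24), np.int32(36), np.int32(264)), (np.int32(625), np.int32(378), np.int32(15), np.int32(22), np.int32(164))]
```

Run:
```python
import cv2,numpy as np
a=cv2.imread("pics/top0.png");b=cv2.imread("pics/top12.png")
f=lambda i:cv2.resize(i[80:180,360:480],None,fx=3.2,fy=3.2,interpolation=cv2.INTER_CUBIC)
cv2.imwrite("pics/cmp.png",np.hstack([f(a),f(b)]))
```

```text
(no output)
```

View pics/cmp.png

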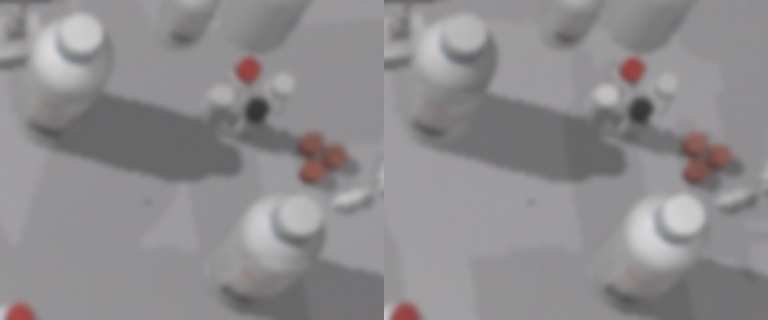

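Only the arm's shadow has changed; the bottles have not moved. Handing in.

Run:
```python
from deck import *
manip.hand_in(); print(manip.current_clock())
```

```text
the job is handed in; nothing more can be done
the job is handed in; nothing more can be done
```

The windowed carrier is loaded in the stand with the clip down on it. The job was handed in at about 48 s with the arm clear; no verdict was given.

**What I did**
1. I pinched the clip tab, lifted it past centre and let go. It stayed fully up.
2. I gripped the carrier's fin, lowered the carrier onto the open right end of the deck and found the ledge by light contact.
3. I slid it along under the lip to about 7 mm short of the stop. There I let go, because joint 6 was almost at its lower limit (0.192 against 0.19 rad).
4. I pushed the fin the rest of the way with closed fingers, first to the end stop (about 8 N), then toward the ledge (about 4 N).
5. I pinched the tab again, lowered the clip to about 0.34 rad and let go, and the spring closed it the rest of the way.

**Last checks**
- **Fit:** the carrier stopped hard both ways. The end-stop push gave only 0.1 mm for 3 mm of extra command, and the ledge push showed it was already seated.
- **Clip:** the tab lies where it should for a clip resting on a carrier. The image cannot tell 0.18 from 0.30 rad, so the exact angle is unconfirmed.
- **Bystanders:** the before and after top pictures show only shadow changes near the two bottles I compared closely. I saw no movement of anything else.

**What disagreed**
- The stop was met about 2 mm from my deck estimate, after I had already shifted that estimate 2.5 mm to fit the tab.
- The carrier's visible corners match home only to about 1 pixel (2 mm).
- The scene camera was about 1–2 pixels off the top camera throughout, so I relied on the top camera and on contact.

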